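# Lock the free rotor and tighten its cover nut

### The job

The T-handle nut on the bench spinner's rotor cover is loose and must be turned clockwise until it is snug against its stop, but the rotor spins freely with it. Turn the rotor until one of its rim notches faces the lock slide, push the slide fully home to hold the rotor, tighten the nut, and then slide the lock fully back so that the rotor is free again. Leave the glassware round the spinner standing where it is.

Things in the scene. Friction and masses are not known exactly. Their poses are not given: they have to be found in the camera images.
- spinner: grey bench spinner, fixed to the worktop. Origin: on the spindle axis at the worktop, z up. Its x axis points from the spindle to the lock slide, along a low arm 50 mm wide that ends 178 mm out. Guide cheeks on the arm (113 to 167 mm out, 46 mm wide over both) reach z = 50 mm. Round foot 148 mm across.
- rotor_wheel (a joint): aluminium rotor, a flat wheel 184 mm across, top at z = 54 mm; spins freely both ways without stops, and rests within a few degrees once let go. Rad, growing anticlockwise from above. At 0 its three rim notches lie 0, 120, 240 degrees anticlockwise from the spinner's x axis and its three drive pegs 60, 180, 300: a notch faces the lock at each multiple of 2.094.
- peg_1 (a point): on an upright steel drive peg of the rotor, on its axis at z = 75 mm. Pegs are 12 mm thick (17 mm at the root), 84 mm from the spindle, and reach z = 84 mm; push one sideways to turn the rotor.
- peg_2 (a point): the next drive peg, 120 degrees anticlockwise from the first; same point.
- peg_3 (a point): the third drive peg; same point.
- notch_1 (a point): middle of the mouth of one rim notch, at the rotor's top face, 92 mm from the spindle (two more at 120 and 240 degrees). Mouth about 40 mm wide, funnelling to a straight slot 15.5 mm wide, so the lock's nose centres the rotor if that is within about 0.12 rad.
- t_nut (a joint): T-handle nut that clamps the cover: angle to the rotor in rad, growing CLOCKWISE from above (tightening), firm stop at 2.5 (snug), starts below 0.9, stays where left. Friction 0.15 N m, ten times the rotor's: with the rotor unlocked, pushing the handle spins the rotor and this value hardly changes.
- t_bar (a point): centre of the T-handle's cross bar, on the spindle axis, z = 100 mm; x axis along the bar. Bar 13 mm thick, 109 mm over its ball ends (17 mm balls, 46 mm from the axis). Hub below 22 mm across (32 mm at the cover), top z = 109 mm. Steel cover under it: 104 mm across, top z = 68 mm, so 25 mm is free under the bar. The bar passes inside and above the pegs.
- lock_slide (a joint): lock slide with a 12 mm round steel nose, in m. 0 = fully back (nose 8 mm clear of the rim; starts at 0 to 0.004); grows towards the spindle; 0.028 = fully home in a notch, rotor held. With no notch before it, it stops on the rim at about 0.008. Needs about 2 N and stays where it is left.
- lock_tab (a point): on the lock slide's black upright tab, mid-width and mid-thickness, z = 80 mm. Tab: 10 mm thick along the spinner's x axis, 30 mm wide across it, z = 51 to 93 mm; 146 mm from the spindle with the slide fully back, 118 mm when home.
- erlenmeyer_mid (a point): small stoppered conical glass flask, 68 mm across the foot, narrowing upwards, 137 mm tall; loose, standing close beside the spinner; leave it alone. The point is on its axis, at half its height.
- beaker_1_mid (a point): straight open glass beaker, 67 mm across, 106 mm tall; loose, standing close beside the spinner; leave it alone. The point is on its axis, at half its height.
- beaker_2_mid (a point): straight open glass beaker, 69 mm across, 108 mm tall; loose, standing close beside the spinner; leave it alone. The point is on its axis, at half its height.

How it is judged:
By the outcome, as a careful person would: the job done as asked, in the order asked, and still so for the second after the job is handed in, with the robot touching nothing.
It also fails if it takes over 67 s, if anything falls off the work surface, if the arm or the gripper's body presses on something with over 40 N, if the wrist force passes 120 N, or if a joint passes its speed limit or range.

### The arm

A 6-joint arm with a two-finger parallel gripper is mounted at the origin on a cart in front of the work surface, level with it; the furniture and walls round the work are solid. World frame = base frame: x ahead of the robot, y to its left, z up, the work surface at z = 0. Lengths are in mm, angles in degrees, forces in N, time in s.
With the tool pointing down it reaches from about 300 to 850 mm from the base axis. Payload 4.2 kg.
Tool frame: the origin (TCP) lies at the very end of the fingers, on their centre line; the grasp point (between the pads) lies 19 mm behind it; z points along the fingers, x is the direction in which the jaws open and shut, and the axes are right-handed (so a half turn about z gives the same grasp; the last joint's range is limited). The gripper opens to 91 mm and grips with 3 to 60 N. Pads are 32 mm wide; open, the fingers measure 118 mm over their backs; the gripper's body (76 mm by 178 mm) begins 60 mm behind the grasp point.
Start: joints at [75.745, 18.312, 89.639, -0, 72.044, -1.146], TCP at [130.416, 560.031, 213.976] pointing down, gripper open.
Joint ranges: [-177.97, 177.97], [-48.28, 115.42], [12.27, 149.76], [-77.06, 257.06], [2.81, 150.46], [-146.56, 146.56]. Speed limits (degrees/s): [147.25, 147.25, 180, 180, 180, 180].

### API

Orientations are given as [roll, pitch, yaw] about the fixed x, y, z axes, in that order (R = Rz(yaw) Ry(pitch) Rx(roll)).
In Python, from workcell import env gives the robot as it stands.
- The arm moves only by the tool servo_tool, never from a script. Its argument "plan" is a list of rows, each a list of 3 entries, a list of its own where there are three numbers: the turn, a rotation vector about the tool's x, y, z in degrees, then the shift along the tool's x, y, z in mm, then the finger opening in mm, from 0 to 91.2. In form: [[[ax, ay, az], [dx, dy, dz], claw], ...]. A call has exactly 10 rows; each row shifts and turns the pose as measured when the row begins, along the tool's axes as they then stand; what a row does not reach is not made up. A row lasts 1/8 s, in which the tool goes at most 62.5 mm and 10.7 degrees, less where a joint would pass 70% of its speed; a pose out of reach is approached as far as the arm can. A call with a gripper value outside its range is refused whole. The fingers move at their own pace and stop on an object; "squeeze" is the grip in N (left out, the last holds). Time passes only in rows, so rows that do not move let the fingers close, or fill a call up. It gives the time, the measured TCP pose, the force and the opening at its end, in the units of the state.
- env.state(): the state, without advancing time (a new reading comes with each control period).
- env.grab_frame(name): name is "scene" or "top"; returns a dict with "pixels" (480x640x3 uint8, red, green, blue), "intrinsics" (3x3 intrinsics, pixels), "distortion" ([k1, k2, p1, p2, k3] as OpenCV has them; the pictures are not rectified), "eye" and "attitude" of the camera in the world. Camera axes: x right, y up, looking along -z (the intrinsics and any distortion apply to the point x, -y, -z); pixel columns grow to the right and rows downward; lengths in mm; the calibration is good to about 2 mm. A picture is of the moment at which its call begins. There is no depth.
- env.job_done(): hands the job in, once; it reports no verdict.
The state is a dict: "time_s": time; "qpos": joint angles; "qvel": joint speeds; "effort": joint torques, N m; "ee_pos": TCP position; "ee_rot": TCP orientation; "force": force on the tool from outside, world axes, zero at the start; "torque": the same for the moment, N m; "gripper_width": finger opening in mm.
Only numpy, scipy, OpenCV 4.12 (cv2) and the standard library are available. Lean on these libraries where they do the work, as an engineer would, in place of code of your own. Each camera call takes 0.05 s, during which the arm holds its last target.

## Working session

There is one attempt and no reset: what is moved stays moved. The work goes in short steps, Python scripts to look and compute and a tool call to move; the robot and the scene stay as the last step left them, time stands still between calls to the robot, and variables do not carry over. Pictures are saved under pics/ and viewed, and the job is handed in when it is done.

Besides the shell and the picture viewer there is one more tool, called after ">>>" by a JSON object that holds its "api" and its "payload". servo_tool: Moves the arm, as the interface text tells. Its arguments: {"type":"object","properties":{"plan":{"type":"array"},"squeeze":{"type":"number"}},"required":["plan"]}

```bash
mkdir -p pics; ls; cat > h.py <<'E'
import numpy as np, cv2
from workcell import env
def grab(n,fn):
    f=env.grab_frame(n); cv2.imwrite('pics/'+fn,f['pixels'][:,:,::-1]); 
    np.savez('pics/'+fn+'.npz',**{k:np.array(v) for k,v in f.items()}); return f
E
python3 - <<'E'
from h import *
print(env.state())
for n in('scene','top'):
    f=grab(n,n+'0.png'); print({k:v for k,v in f.items() if k!='pixels'})
E
```

```text
pics
{'time_s': 0.0, 'qpos': array([ 7.57450877e+01,  1.83491225e+01,  8.97057822e+01, -9.54710524e-04,
        7.20443072e+01, -1.14559890e+00]), 'qvel': array([ 0.04356176, -0.0276173 , -0.10875667,  0.00828058,  0.01021025,
        0.03942612]), 'effort': array([ 5.16451619e-04, -4.12466276e+01, -2.31967360e+01,  7.26765348e-02,
        4.56984295e-02, -1.28704614e-04]), 'ee_pos': array([130.29197862, 559.52307424, 213.14976345]), 'ee_rot': array([-1.79998924e+02,  9.92101462e-02,  7.68909826e+01]), 'force': array([0.33894828, 0.46560801, 0.31247179]), 'torque': array([-0.00061783,  0.00246794,  0.05045767]), 'gripper_width': 90.93371288662864}
{'intrinsics': array([[478.31370471,   0.        , 315.2301363 ],
       [  0.        , 478.31370471, 247.64787377],
       [  0.        ,   0.        ,   1.        ]]), 'distortion': array([-0.03193189,  0.        ,  0.        ,  0.        ,  0.        ]), 'eye': array([282.83928838, 647.3454966 , 773.34544441]), 'attitude': array([  44.58771964,   -0.58189716, -154.22091348])}
{'intrinsics': array([[483.73956502,   0.        , 321.91166283],
       [  0.        , 483.73956502, 245.4179947 ],
       [  0.        ,   0.        ,   1.        ]]), 'distortion': array([-0.13222892,  0.        ,  0.        ,  0.        ,  0.        ]), 'eye': array([499.47768783,  50.20034765, 967.43581326]), 'attitude': array([ 3.71364563e+00, -3.17242572e-02, -9.02788879e+01])}
```

View pics/scene0.png

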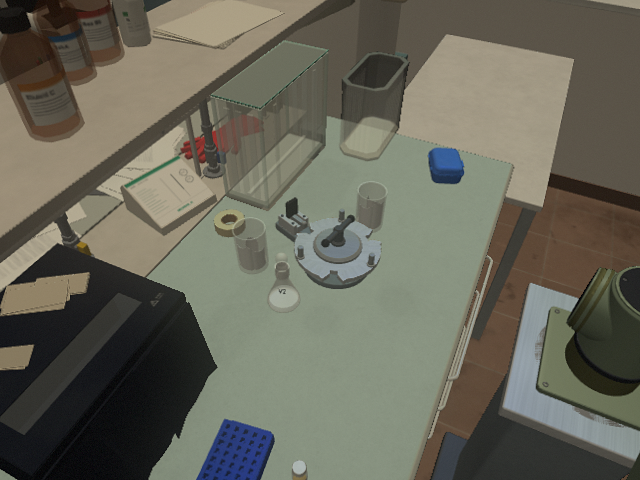

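View pics/top0.png

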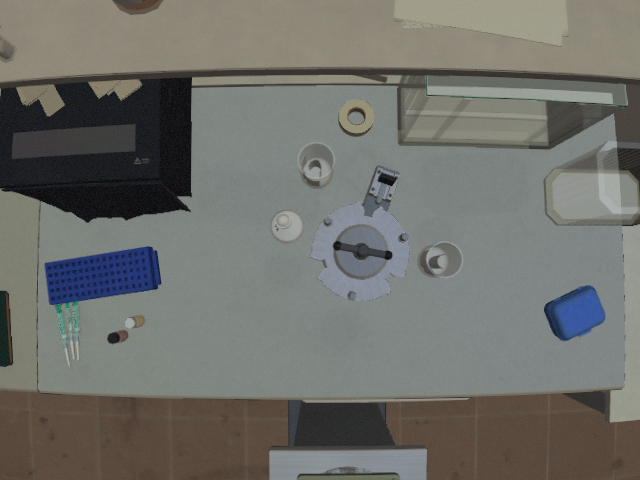

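The top view shows the spinner's hub at about (361,251), the tab at (386,180), the pegs at (327,237), (404,237) and (352,296), the beakers at (315,165) and (441,260), and the flask at (287,225). I'll zoom in next to measure them.

```bash
cat >> h.py <<'E'
from scipy.spatial.transform import Rotation as R
def load(fn): return dict(np.load('pics/'+fn+'.npz'))
def rays(f,px):
    px=np.array(px,float).reshape(-1,1,2)
    u=cv2.undistortPoints(px,f['intrinsics'],f['distortion']).reshape(-1,2)
    d=np.c_[u[:,0],-u[:,1],-np.ones(len(u))]
    return d@R.from_euler('xyz',f['attitude'],degrees=True).as_matrix().T
def onz(f,px,z):
    d=rays(f,px); e=f['eye']; return e+d*((z-e[2])/d[:,2])[:,None]
def proj(f,P):
    Rm=R.from_euler('xyz',f['attitude'],degrees=True).as_matrix()
    c=(np.array(P,float).reshape(-1,3)-f['eye'])@Rm; c=c*[1,-1,-1]
    return cv2.projectPoints(c.reshape(-1,1,3),np.zeros(3),np.zeros(3),f['intrinsics'],f['distortion'])[0].reshape(-1,2)
def crop(f,x,y,w,h,s,fn):
    im=f['pixels'][y:y+h,x:x+w,::-1]; cv2.imwrite('pics/'+fn,cv2.resize(im,None,fx=s,fy=s,interpolation=cv2.INTER_CUBIC))
E
python3 - <<'E'
from h import *
crop(load('top0.png'),260,130,220,180,3.6,'c1.png')
crop(load('scene0.png'),220,170,180,150,4,'c2.png')
E
```

```text
(no output)
```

View pics/c1.png

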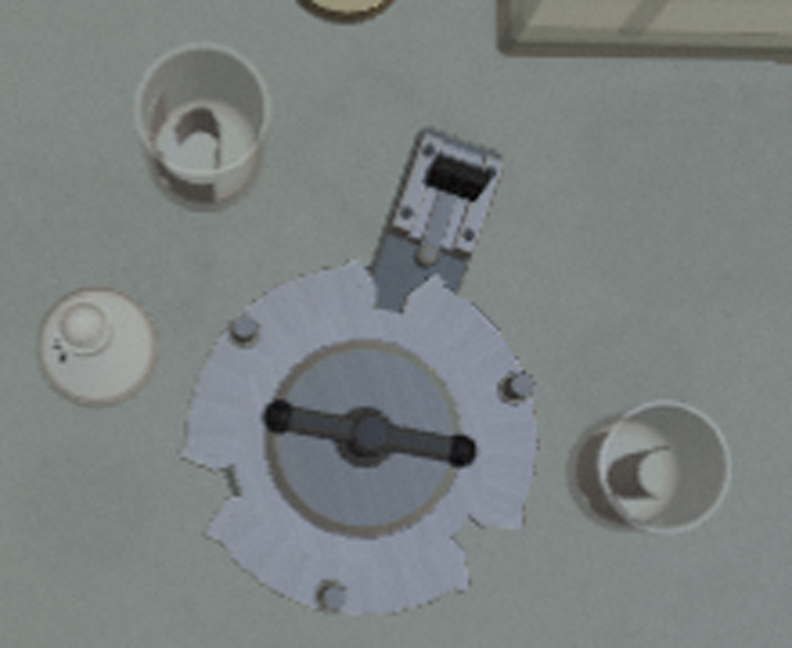

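View pics/c2.png

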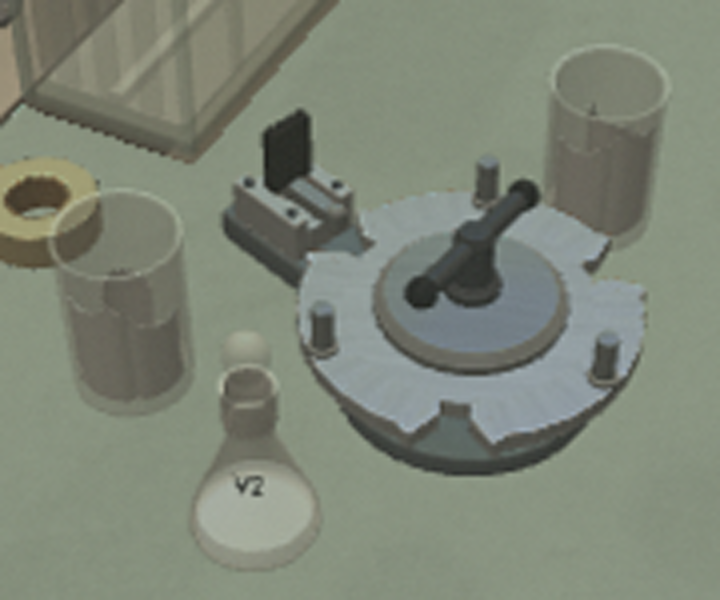

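```bash
cat >> h.py <<'E'
def c2p(c,x=260,y=130,s=3.6): return (np.array(c,float).reshape(-1,2)+.5)/s-.5+[x,y]
E
python3 - <<'E'
from h import *
f=load('top0.png')
pg=onz(f,c2p([[244,325],[522,381],[334,593]]),84)[:,:2]
print('pegs',pg)
A=np.c_[2*pg,np.ones(3)];s=np.linalg.solve(A,(pg**2).sum(1));print('circ',s[:2],np.sqrt(s[2]+s[:2]@s[:2]))
b=onz(f,c2p([[279,416],[462,451]]),100)[:,:2];print('balls',b,b.mean(0),np.linalg.norm(b[0]-b[1]))
d=b[0]-b[1];print('bar ang',np.degrees(np.arctan2(d[1],d[0])))
c=pg.mean(0); 
print('pegang',np.degrees(np.arctan2(*(pg-s[:2]).T[::-1])))
# cover ellipse top z68
print('cover',onz(f,c2p([[268,438],[460,438],[364,340],[364,533]]),68)[:,:2])
print('tab top corners z93',onz(f,c2p([[437,153],[495,172],[428,181],[484,198]]),93)[:,:2])
print('nose z~45',onz(f,c2p([[426,257]]),45)[:,:2])
print('notch',onz(f,c2p([[369,262],[437,278]]),54)[:,:2],onz(f,c2p([[380,305],[402,311]]),54)[:,:2])
print('arm end z~25',onz(f,c2p([[424,130],[500,155]]),25)[:,:2])
print('cheeks',onz(f,c2p([[425,135],[500,158],[391,236],[468,256]]),50)[:,:2])
print('beaker1 top',onz(f,c2p([[137,112],[270,112],[203,44],[203,178]]),106)[:,:2])
print('beaker2 top',onz(f,c2p([[597,466],[731,466],[665,401],[665,532]]),108)[:,:2])
print('flask foot',onz(f,c2p([[38,346],[157,346],[97,287],[97,406]]),0)[:,:2])
E
```

```text
pegs [[ 603.71308317   39.09039395]
 [ 574.41833183 -102.87454382]
 [ 467.20318554   -5.70163635]]
circ [548.66497869 -23.55530303] 83.39530656625749
balls [[556.04710147  22.07674621]
 [538.07514175 -69.33572385]] [547.06112161 -23.62948882] 93.16239057614871
bar ang 78.87734074200763
pegang [ 48.69354045 -72.01243475 167.63816051]
cover [[546.7585248   26.80827719]
 [546.25072708 -72.79203456]
 [597.49831381 -23.43328175]
 [497.41069492 -22.449064  ]]
tab top corners z93 [[690.74608478 -59.92912455]
 [680.89337248 -89.52767755]
 [676.21178791 -55.06734072]
 [667.40969887 -83.6040231 ]]
nose z~45 [[644.59239225 -59.10895101]]
notch [[640.57084153 -27.7103224 ]
 [631.92439441 -63.72446316]] [[617.59974647 -33.26329952]
 [614.36737763 -44.88380878]]
arm end z~25 [[ 718.53252856  -61.5306287 ]
 [ 704.53480861 -103.36944221]]
cheeks [[709.98527599 -59.05773216]
 [697.45640707 -99.26038844]
 [655.15588301 -39.97404428]
 [644.30825995 -81.00882571]]
beaker1 top [[709.43173937  92.61005169]
 [709.07661207  25.63191968]
 [744.41389031  59.24599574]
 [675.43201529  59.48822566]]
beaker2 top [[ 529.87116559 -135.64251504]
 [ 529.41007558 -203.57834789]
 [ 562.10087765 -170.65071407]
 [ 496.81876543 -169.38316613]]
flask foot [[602.44061456 153.2614534 ]
 [602.06788999  86.67974958]
 [635.47950966 120.25040265]
 [568.64352065 120.2071278 ]]
```

```bash
cat >> h.py <<'E'
def go(x,y,z,yaw=None):
    s=env.state(); p=s['ee_pos']; Rm=R.from_euler('xyz',s['ee_rot'],degrees=True)
    d=Rm.inv().apply(np.array([x,y,z])-p)
    yw=s['ee_rot'][2] if yaw is None else yaw
    t=(Rm.inv()*R.from_euler('xyz',[180,0,yw],degrees=True)).as_rotvec(degrees=True)
    print('t',round(s['time_s'],2),'pos',p.round(1),'rot',s['ee_rot'].round(1),'F',s['force'].round(1),'T',s['torque'].round(2),'w',round(s['gripper_width'],1),'q6',s['qpos'][5].round(1))
    print('shift',d.round(1),'turn',t.round(1))
E
python3 -c "
from h import *
go(466,-6,150,77)"
```

```text
t 0.1 pos [130.3 559.6 213.2] rot [-1.80e+02  1.00e-01  7.69e+01] F [-0.6  0.2 -0.7] T [ 0.   -0.04  0.02] w 91.4 q6 -1.1
shift [-474.6  455.2   63.9] turn [-0.   0.1 -0.1]
```

>>> {"api": "servo_tool", "payload": {"plan": [[[0,0,0],[-43,41,6],60],[[0,0,0],[-43,41,6],60],[[0,0,0],[-43,41,6],60],[[0,0,0],[-43,41,6],60],[[0,0,0],[-43,41,6],60],[[0,0,0],[-43,41,6],60],[[0,0,0],[-43,41,6],60],[[0,0,0],[-43,41,6],60],[[0,0,0],[-43,41,6],60],[[0,0,0],[-43,41,6],60]], "squeeze": 20}}

```text
time_s: 1.35
ee_pos: [440.2, 36.1, 150.2]
ee_rot: [179.9, 0.0, 77.4]
force: [1.1, 0.2, 0.3]
gripper_width: 60.1
```

```bash
python3 -c "
from h import *
go(466,-6,100,77)"
```

```text
t 1.35 pos [440.2  36.1 150.2] rot [179.9   0.   77.4] F [1.1 0.2 0.3] T [ 0.01 -0.02 -0.01] w 60.1 q6 -74.1
shift [-35.5  34.3  50.3] turn [0.1 0.  0.4]
```

>>> {"api": "servo_tool", "payload": {"plan": [[[0,0,0],[-12,11,12],60],[[0,0,0],[-12,11,12],60],[[0,0,0],[-10,10,12],50],[[0,0,0],[-2,2,9],50],[[0,0,0],[0,0,0],50],[[0,0,0],[0,0,12],50],[[0,0,0],[0,0,12],50],[[0,0,0],[0,0,9],50],[[0,0,0],[0,0,4],50],[[0,0,0],[0,0,0],50]]}}

```text
time_s: 2.6
ee_pos: [465.0, -7.0, 61.8]
ee_rot: [-179.9, -0.0, 77.4]
force: [0.7, 0.2, -0.6]
gripper_width: 50.1
```

```bash
python3 -c "
from h import *
go(466,-6,64,77)
f=grab('top','t1.png');crop(f,260,130,220,180,3.6,'t1c.png')
f=grab('scene','s1.png');crop(f,220,170,180,150,4,'s1c.png')
"
```

```text
t 2.6 pos [465.   -7.   61.8] rot [-179.9   -0.    77.4] F [ 0.7  0.2 -0.6] T [ 0.01  0.03 -0.01] w 50.1 q6 -79.7
shift [ 1.2  0.8 -2.2] turn [-0.1 -0.   0.4]
```

View pics/s1c.png

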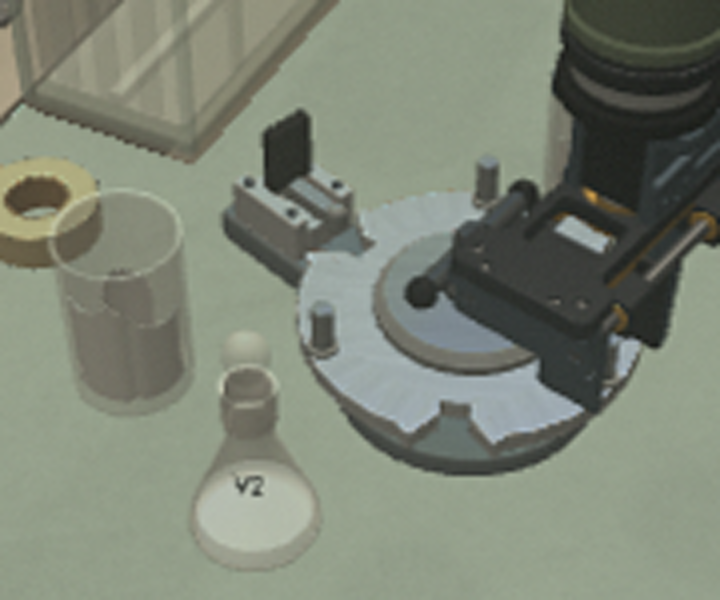

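The jaws straddle the near peg at about (610,355) in the crop and nothing else is touched. I'll close on it.

>>> {"api": "servo_tool", "payload": {"plan": [[[0,0,0],[0,0,0],5],[[0,0,0],[0,0,0],5],[[0,0,0],[0,0,0],5],[[0,0,0],[0,0,0],5],[[0,0,0],[0,0,0],5],[[0,0,0],[0,0,0],5],[[0,0,0],[3,0,0],5],[[0,0,0],[3,0,0],5],[[0,0,0],[2,0,0],5],[[0,0,0],[0,0,0],5]], "squeeze": 10}}

```text
time_s: 3.95
ee_pos: [467.6, 0.9, 63.1]
ee_rot: [180.0, -0.0, 77.4]
force: [0.6, -0.6, 0.6]
gripper_width: 11.4
```

```bash
python3 -c "
from h import *
go(468.4,4.8,64,77)
f=grab('top','t2.png');crop(f,260,130,220,180,3.6,'t2c.png')
"
```

```text
t 3.95 pos [467.6   0.9  63.1] rot [180.   -0.   77.4] F [ 0.6 -0.6  0.6] T [-0.12  0.11 -0.1 ] w 11.4 q6 -78.7
shift [ 3.9 -0.1 -0.9] turn [ 0.  -0.   0.4]
```

View pics/t2c.png

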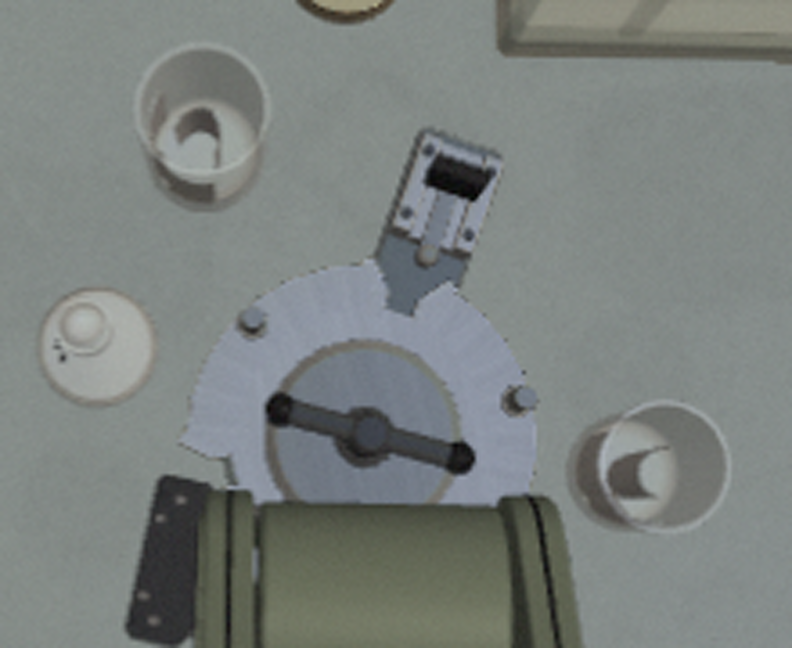

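The rotor turned clockwise. The notch mouth now spans (383,260)–(452,286) and the nose is at (427,257), so about 4 mm remains.

>>> {"api": "servo_tool", "payload": {"plan": [[[0,0,0],[2,0,0],5],[[0,0,0],[2,0,0],5],[[0,0,0],[0,0,0],5],[[0,0,0],[0,0,0],5],[[0,0,0],[0,0,0],5],[[0,0,0],[0,0,0],5],[[0,0,0],[0,0,0],5],[[0,0,0],[0,0,0],5],[[0,0,0],[0,0,0],5],[[0,0,0],[0,0,0],5]]}}

```text
time_s: 5.25
ee_pos: [468.7, 5.0, 63.1]
ee_rot: [180.0, -0.0, 77.4]
force: [-0.2, 0.2, 0.2]
gripper_width: 11.4
```

```bash
python3 -c "
from h import *
go(468.4,4.8,64,77)
f=grab('top','t3.png');crop(f,330,150,110,90,7,'t3c.png')
"
```

```text
t 5.25 pos [468.7   5.   63.1] rot [180.   -0.   77.4] F [-0.2  0.2  0.2] T [-0.15  0.08 -0.15] w 11.4 q6 -78.2
shift [-0.2 -0.2 -0.9] turn [ 0.  -0.   0.4]
```

View pics/t3c.png

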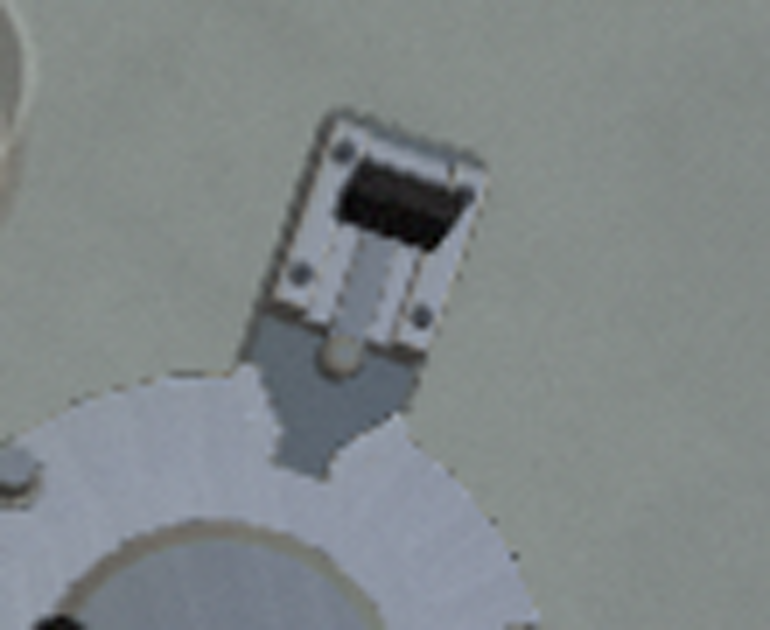

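The notch is in line: slot centre (300,470), mouth centre (325,392), nose (340,355) all lie on the arm's axis. I'll release the peg, lift, and turn to yaw −20.

>>> {"api": "servo_tool", "payload": {"plan": [[[0,0,0],[0,0,0],40],[[0,0,0],[0,0,0],40],[[0,0,0],[0,0,0],40],[[0,0,0],[0,0,-30],40],[[0,0,10],[0,0,-40],40],[[0,0,10],[0,0,-20],40],[[0,0,10],[0,0,0],40],[[0,0,10],[0,0,0],40],[[0,0,10],[0,0,0],40],[[0,0,10],[0,0,0],40]]}}

```text
time_s: 6.55
ee_pos: [468.5, 5.6, 156.2]
ee_rot: [-180.0, -0.1, 15.4]
force: [0.2, 0.2, 0.2]
gripper_width: 40.5
```

```bash
python3 -c "
from h import *
go(682,-72,150,-20)
f=grab('top','t4.png');crop(f,330,150,110,90,7,'t4c.png')
"
```

```text
t 6.55 pos [468.5   5.6 156.2] rot [-1.80e+02 -1.00e-01  1.54e+01] F [0.2 0.2 0.2] T [-0.1   0.01  0.01] w 40.5 q6 -16.2
shift [185.2 131.5   6.4] turn [-0.1 -0.1 35.4]
```

View pics/t4c.png

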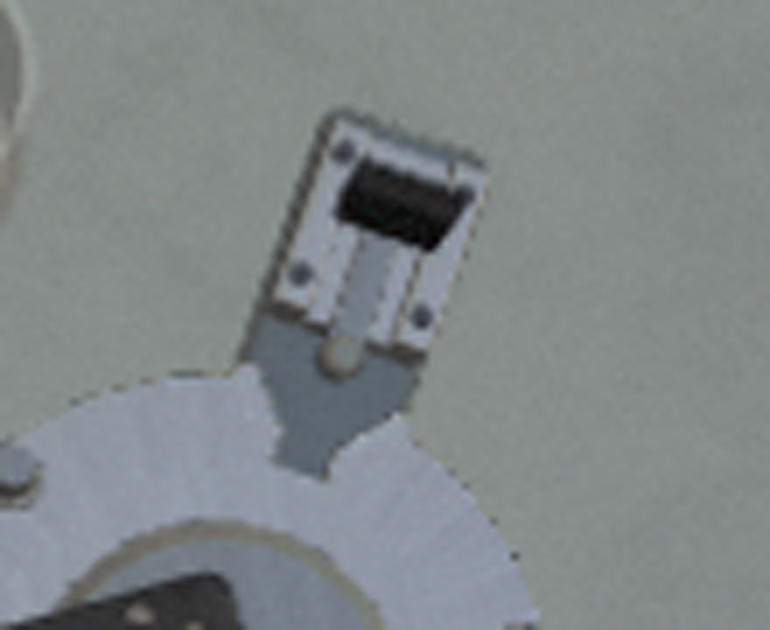

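```bash
python3 -c "
from h import *
t=load('top0.png');s=load('scene0.png')
n=np.cross(*rays(s,[[345,17],[60,205]]))
for px in([150,80],[300,75],[400,71],[500,69]):
    d=rays(t,[px])[0]; k=n@(s['eye']-t['eye'])/(n@d); print(px,(t['eye']+k*d).round())
f=t;crop(f,250,0,220,200,3.6,'c5.png')
"
```

```text
[150, 80] [748. 266. 391.]
[300, 75] [759.  77. 369.]
[400, 71] [774. -56. 349.]
[500, 69] [ 791. -204.  325.]
```

View pics/c5.png

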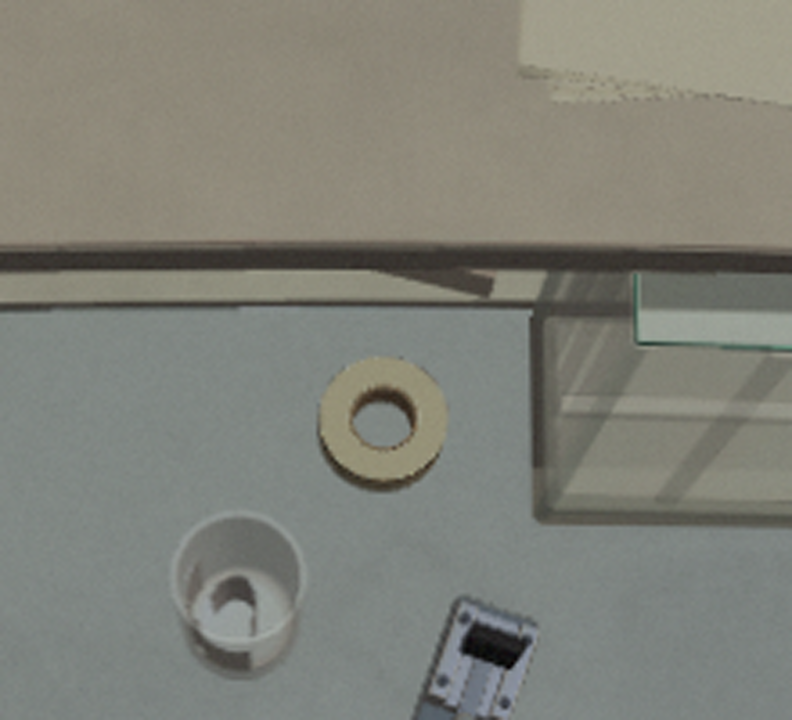

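```bash
python3 -c "
from h import *
t=load('top0.png');s=load('scene0.png')
C=lambda c:c2p(c,250,0)
print(onz(t,C([[540,520],[535,310],[790,525]]),0).round())
print('scene base corners', onz(s,[[265,206],[213,180],[325,147]],0).round())
# glass top corner: top view (635,345)->; scene front top corner
d1=rays(t,C([[635,345]]))[0]
for p in([265,107],[213,97]):
    d2=rays(s,[p])[0]
    A=np.c_[d1,-d2];k=np.linalg.lstsq(A,s['eye']-t['eye'],rcond=None)[0]
    print(p,(t['eye']+k[0]*d1).round(),(s['eye']+k[1]*d2).round())
crop(s,180,30,200,180,4,'c6.png')
"
```

```text
[[ 770. -111.    0.]
 [ 895. -112.    0.]
 [ 768. -256.    0.]]
scene base corners [[ 782. -118.    0.]
 [ 958. -148.   -0.]
 [ 759. -420.    0.]]
[265, 107] [ 765. -105.  284.] [ 756. -109.  281.]
[213, 97] [ 762. -104.  290.] [841. -54. 310.]
```

View pics/c6.png

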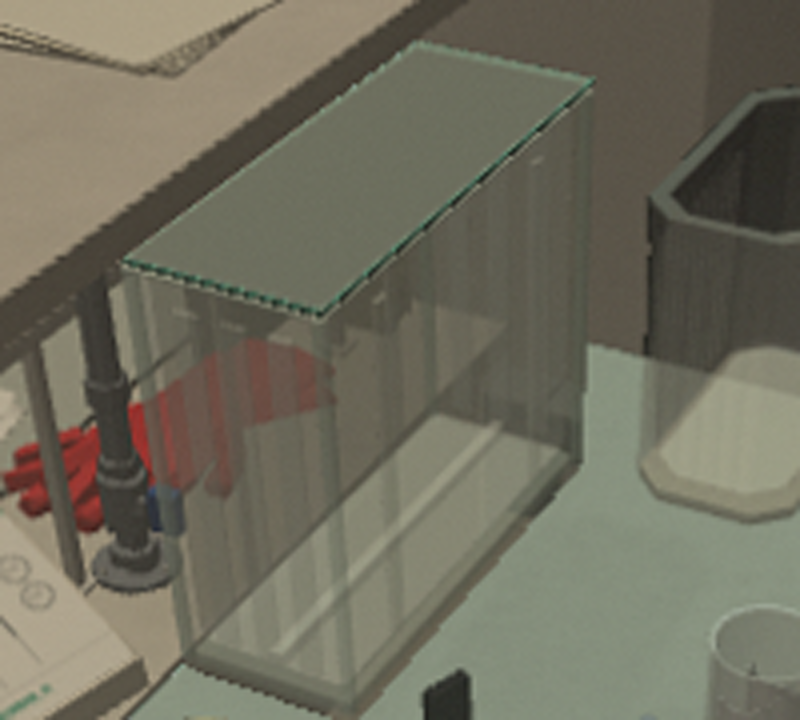

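The glass cabinet's front corner is at about (768,−110) and 285 mm tall. The gripper body is too close to it for jaws along the slide. I'll grip the tab across its 30 mm width instead, at yaw 70.

>>> {"api": "servo_tool", "payload": {"plan": [[[0,0,0],[45,32,0],50],[[0,0,0],[45,32,0],50],[[0,0,0],[45,32,0],50],[[0,0,0],[30,20,0],50],[[0,0,-9],[0,0,0],50],[[0,0,-9],[0,0,0],50],[[0,0,-9],[0,0,0],50],[[0,0,-9],[0,0,0],50],[[0,0,-9],[0,0,0],50],[[0,0,-9],[0,0,0],50]]}}

```text
time_s: 7.85
ee_pos: [663.1, -64.2, 152.2]
ee_rot: [-179.8, -0.1, 72.6]
force: [0.1, 0.1, -0.4]
gripper_width: 49.8
```

```bash
python3 -c "
from h import *
go(682,-72,64,70.2)
"
```

```text
t 7.85 pos [663.1 -64.2 152.2] rot [-1.798e+02 -1.000e-01  7.260e+01] F [ 0.1  0.1 -0.4] T [-0.01  0.02 -0.02] w 49.8 q6 -79.2
shift [-1.8 20.7 88.1] turn [-0.2 -0.1  2.4]
```

>>> {"api": "servo_tool", "payload": {"plan": [[[0,0,2.4],[-2,10,10],50],[[0,0,0],[0,10,15],50],[[0,0,0],[0,0,15],50],[[0,0,0],[0,0,15],50],[[0,0,0],[0,0,15],50],[[0,0,0],[0,0,12],50],[[0,0,0],[0,0,6],50],[[0,0,0],[0,0,0],50],[[0,0,0],[0,0,0],50],[[0,0,0],[0,0,0],50]]}}

```text
time_s: 9.1
ee_pos: [681.7, -72.8, 56.4]
ee_rot: [-179.6, -0.0, 69.8]
force: [-0.3, -0.1, -0.3]
gripper_width: 50.1
```

```bash
python3 -c "
from h import *
go(682,-72,64,70.2)
f=grab('top','t5.png');crop(f,260,30,220,180,3.6,'t5c.png')
f=grab('scene','s5.png');crop(f,200,120,200,150,4,'s5c.png')
"
```

```text
t 9.1 pos [681.7 -72.8  56.4] rot [-179.6   -0.    69.8] F [-0.3 -0.1 -0.3] T [-0.   -0.01 -0.01] w 50.1 q6 -77.0
shift [ 0.8 -0.1 -7.6] turn [-0.4 -0.  -0.4]
```

View pics/s5c.png

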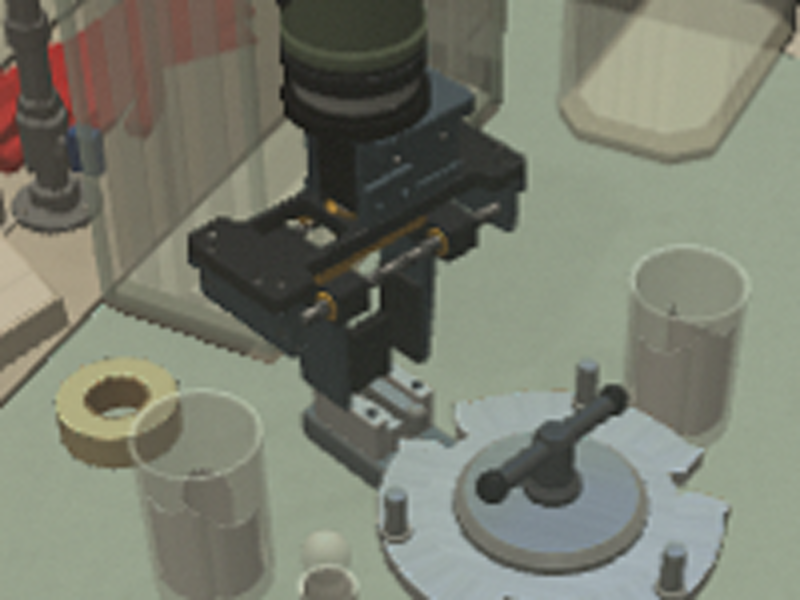

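View pics/t5c.png

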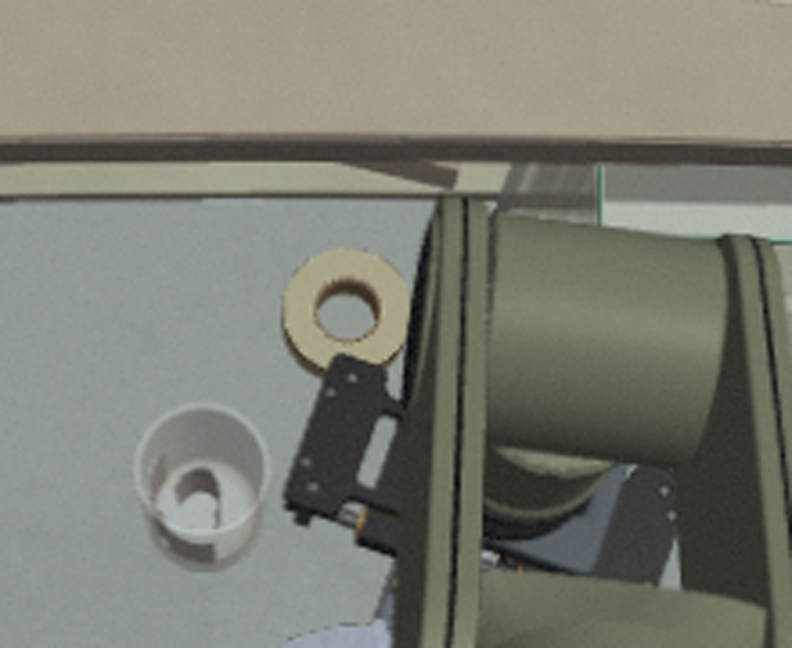

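The fingers straddle the tab with clearance to the cabinet, shelf and glassware. I'll close and start pushing inward.

>>> {"api": "servo_tool", "payload": {"plan": [[[0,0,0],[0,0,-4],20],[[0,0,0],[0,0,0],20],[[0,0,0],[0,0,0],20],[[0,0,0],[0,0,0],20],[[0,0,0],[0,0,0],20],[[0,0,0],[0,-4,0],20],[[0,0,0],[0,-4,0],20],[[0,0,0],[0,-4,0],20],[[0,0,0],[0,-4,0],20],[[0,0,0],[0,0,0],20]], "squeeze": 30}}

```text
time_s: 10.45
ee_pos: [666.8, -66.9, 61.2]
ee_rot: [-179.8, -0.1, 69.9]
force: [1.0, 0.5, -0.5]
gripper_width: 29.9
```

```bash
python3 -c "
from h import *
go(547.5+118*np.cos(np.radians(-19.8)),-23.5+118*np.sin(np.radians(-19.8)),60,70.2)
"
```

```text
t 10.45 pos [666.8 -66.9  61.2] rot [-1.798e+02 -1.000e-01  6.990e+01] F [ 1.   0.5 -0.5] T [ 0.   -0.08 -0.01] w 29.9 q6 -76.7
shift [ 0.3 -8.9  1.2] turn [-0.2 -0.1 -0.3]
```

>>> {"api": "servo_tool", "payload": {"plan": [[[0,0,0],[0,-3,0],20],[[0,0,0],[0,-3,0],20],[[0,0,0],[0,-2,0],20],[[0,0,0],[0,-2,0],20],[[0,0,0],[0,-2,0],20],[[0,0,0],[0,-2,0],20],[[0,0,0],[0,-2,0],20],[[0,0,0],[0,-2,0],20],[[0,0,0],[0,-2,0],20],[[0,0,0],[0,-2,0],20]]}}

```text
time_s: 11.7
ee_pos: [658.0, -63.6, 61.5]
ee_rot: [178.5, -0.2, 69.9]
force: [6.9, -2.0, -3.8]
gripper_width: 29.6
```

```bash
python3 -c "
from h import *
go(547.5+118*np.cos(np.radians(-19.8)),-23.5+118*np.sin(np.radians(-19.8)),60,70.2)
f=grab('scene','s6.png');crop(f,200,120,200,150,4,'s6c.png')
"
```

```text
t 11.7 pos [658.  -63.6  61.5] rot [178.5  -0.2  69.9] F [ 6.9 -2.  -3.8] T [-0.41 -0.78 -0.03] w 29.6 q6 -76.2
shift [0.3 0.4 1.6] turn [ 1.5 -0.2 -0.3]
```

View pics/s6c.png

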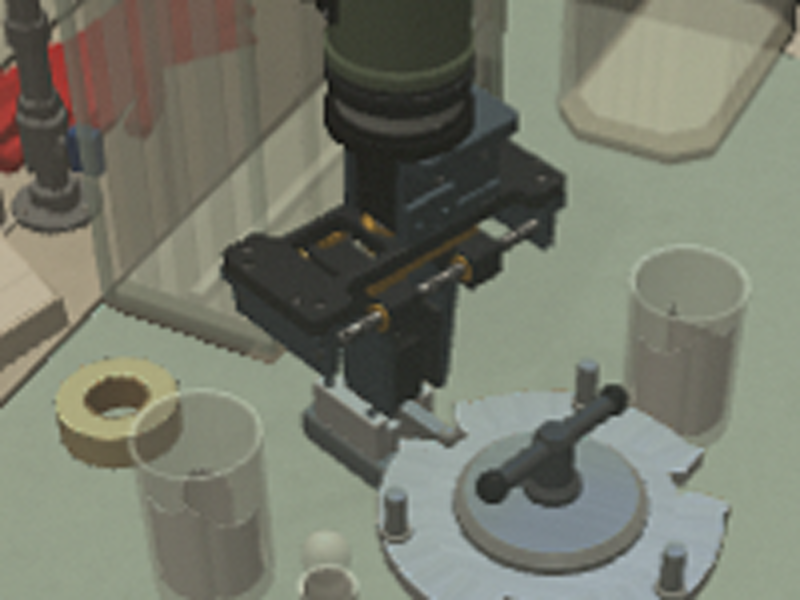

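The slide stopped at r ≈ 117.5 mm with about 7 N of push, which is home. I'll release and lift away over the nut.

>>> {"api": "servo_tool", "payload": {"plan": [[[0,0,0],[0,0,0],50],[[0,0,0],[0,0,0],50],[[1.5,0,0],[0,0,-10],50],[[0,0,0],[0,0,-30],60],[[0,0,0],[0,0,-40],60],[[0,0,10],[0,0,-10],60],[[0,0,10],[0,0,0],60],[[0,0,10],[0,0,0],60],[[0,0,10],[0,0,0],60],[[0,0,10],[0,0,0],60]]}}

```text
time_s: 13.0
ee_pos: [651.1, -62.4, 154.6]
ee_rot: [-179.4, 0.6, 18.2]
force: [0.5, -0.0, 0.1]
gripper_width: 60.0
```

```bash
python3 -c "
from h import *
go(547.5,-23.5,140,-19)
f=grab('scene','s7.png');crop(f,220,170,180,150,4,'s7c.png')
f=grab('top','t7.png');crop(f,260,130,220,180,3.6,'t7c.png')
"
```

```text
t 13.0 pos [651.1 -62.4 154.6] rot [-179.4    0.6   18.2] F [ 0.5 -0.   0.1] T [-0.12 -0.02 -0.02] w 60.0 q6 -24.9
shift [-86.1 -69.2  16.2] turn [-0.3  0.8 37.2]
```

View pics/s7c.png

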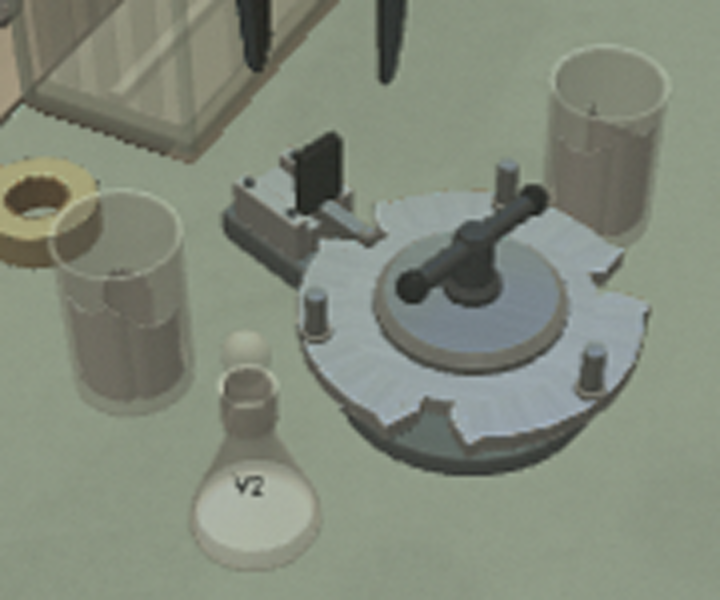

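View pics/t7c.png

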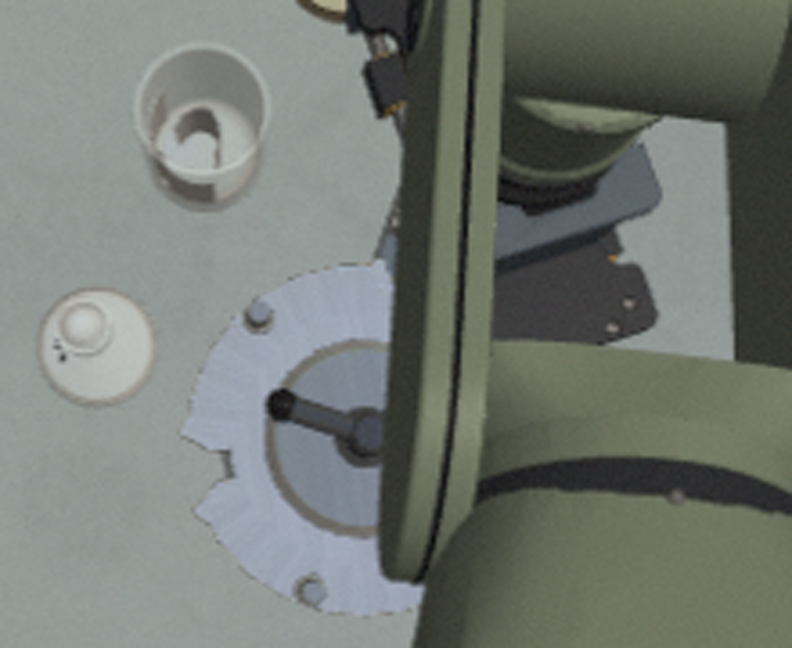

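The slide's bar now sits inside the notch (nose at (370,235) in the scene crop), so the lock is engaged. The bar's left ball is at (281,404). Next I'll move over the nut.

>>> {"api": "servo_tool", "payload": {"plan": [[[0,0,0],[-29,-23,0],60],[[0,0,0],[-29,-23,0],60],[[0,0,0],[-28,-23,0],60],[[0,0,9.5],[0,0,0],60],[[0,0,9.5],[0,0,0],60],[[0,0,9.5],[0,0,0],60],[[0,0,9.5],[0,0,0],60],[[0,0,0],[0,0,0],60],[[0,0,0],[0,0,0],60],[[0,0,0],[0,0,0],60]]}}

```text
time_s: 14.35
ee_pos: [540.0, -23.0, 156.3]
ee_rot: [-180.0, 1.1, -18.5]
force: [0.3, 0.1, -0.0]
gripper_width: 60.0
```

```bash
python3 -c "
from h import *
go(547.5,-23.5,86,-19.5)
f=load('t7.png')
b=onz(f,c2p([[281,404]]),100)[0,:2];h=onz(f,c2p([[368,433]]),109)[0,:2];print(b,h,np.degrees(np.arctan2(*(b-h)[::-1])),np.degrees(np.arctan2(*(b-[547.5,-23.5])[::-1])))
"
```

```text
t 14.35 pos [540.  -23.  156.3] rot [-180.     1.1  -18.5] F [ 0.3  0.1 -0. ] T [-0.06  0.06 -0.  ] w 60.0 q6 14.5
shift [ 8.6 -1.8 70.2] turn [-0.   1.1  1. ]
[562.04866781  21.03583932] [546.82954359 -21.57447057] 70.34479690803956 71.9091693014233
```

>>> {"api": "servo_tool", "payload": {"plan": [[[0,1.1,0],[4,-1,10],60],[[0,0,0],[4,-1,12],60],[[0,0,0],[0,0,15],60],[[0,0,0],[0,0,15],60],[[0,0,0],[0,0,10],60],[[0,0,0],[0,0,5],60],[[0,0,0],[0,0,0],60],[[0,0,0],[0,0,0],60],[[0,0,0],[0,0,0],60],[[0,0,0],[0,0,0],60]]}}

```text
time_s: 15.6
ee_pos: [549.0, -23.7, 85.8]
ee_rot: [-180.0, 0.0, -18.3]
force: [0.7, 0.5, -0.3]
gripper_width: 60.3
```

```bash
python3 -c "
from h import *
go(547.5,-23.5,86,-18.5)
f=grab('scene','s8.png');crop(f,220,170,180,150,4,'s8c.png')
"
```

```text
t 15.6 pos [549.  -23.7  85.8] rot [-180.     0.   -18.3] F [ 0.7  0.5 -0.3] T [-0.12  0.13 -0.02] w 60.3 q6 14.6
shift [-1.5  0.3 -0.2] turn [-0.   0.   0.2]
```

View pics/s8c.png

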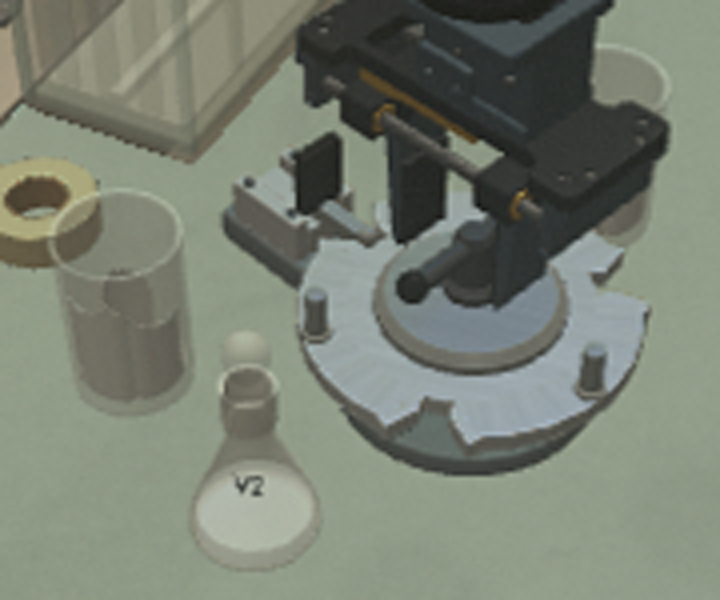

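The jaws straddle the hub. I'll close and begin turning clockwise.

>>> {"api": "servo_tool", "payload": {"plan": [[[0,0,0],[-1,0,0],5],[[0,0,0],[0,0,0],5],[[0,0,0],[0,0,0],5],[[0,0,0],[0,0,0],5],[[0,0,0],[0,0,0],5],[[0,0,8],[0,0,0],5],[[0,0,8],[0,0,0],5],[[0,0,8],[0,0,0],5],[[0,0,0],[0,0,0],5],[[0,0,0],[0,0,0],5]], "squeeze": 30}}

```text
time_s: 16.9
ee_pos: [545.3, -22.5, 85.9]
ee_rot: [179.9, 0.3, -42.8]
force: [-1.3, 0.4, 0.3]
gripper_width: 20.8
```

```bash
python3 -c "
from h import *
go(547.5,-23.5,86,-42)
f=grab('scene','s9.png');crop(f,220,170,180,150,4,'s9c.png')
"
```

```text
t 16.9 pos [545.3 -22.5  85.9] rot [179.9   0.3 -42.8] F [-1.3  0.4  0.3] T [ 0.04  0.39 -0.02] w 20.8 q6 39.1
shift [ 2.3 -0.7 -0.2] turn [ 0.1  0.3 -0.8]
```

View pics/s9c.png

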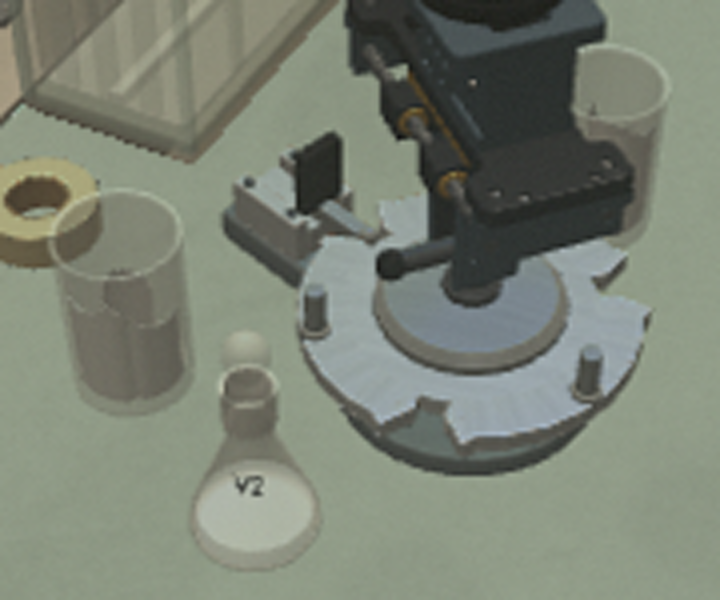

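The bar follows the tool (left ball now at (390,265)) and the rotor holds. I'll continue.

>>> {"api": "servo_tool", "payload": {"plan": [[[0,0,8],[0,0,0],5],[[0,0,8],[0,0,0],5],[[0,0,8],[0,0,0],5],[[0,0,8],[0,0,0],5],[[0,0,8],[0,0,0],5],[[0,0,8],[0,0,0],5],[[0,0,8],[0,0,0],5],[[0,0,6],[0,0,0],5],[[0,0,0],[0,0,0],5],[[0,0,0],[0,0,0],5]]}}

```text
time_s: 18.2
ee_pos: [545.4, -22.6, 85.8]
ee_rot: [179.7, 0.0, -105.8]
force: [-1.4, -0.5, 1.1]
gripper_width: 21.0
```

```bash
python3 -c "
from h import *
go(547.5,-23.5,86,-108)
f=grab('scene','s10.png');crop(f,220,170,180,150,4,'s10c.png')
"
```

```text
t 18.2 pos [545.4 -22.6  85.8] rot [ 179.7    0.  -105.8] F [-1.4 -0.5  1.1] T [0.18 0.35 0.06] w 21.0 q6 102.2
shift [ 0.3 -2.3 -0.2] turn [ 0.3 -0.   2.2]
```

View pics/s10c.png

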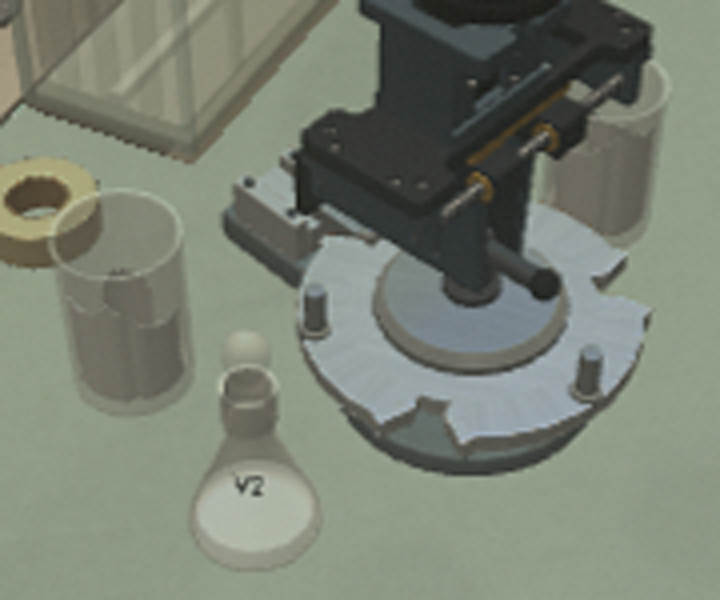

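>>> {"api": "servo_tool", "payload": {"plan": [[[0,0,4],[0,0,0],5],[[0,0,4],[0,0,0],5],[[0,0,4],[0,0,0],5],[[0,0,4],[0,0,0],5],[[0,0,4],[0,0,0],5],[[0,0,4],[0,0,0],5],[[0,0,4],[0,0,0],5],[[0,0,4],[0,0,0],5],[[0,0,0],[0,0,0],5],[[0,0,0],[0,0,0],5]]}}

```text
time_s: 19.5
ee_pos: [545.6, -22.9, 85.8]
ee_rot: [179.8, -0.2, -137.9]
force: [-2.2, 1.1, 1.4]
gripper_width: 20.9
```

```bash
python3 -c "
from h import *
go(547.5,-23.5,86,-138)
f=grab('scene','s11.png');crop(f,220,170,180,150,4,'s11c.png')
for n,c in(('s9',[390,265]),('s10',[544,284])):
    b=onz(load(n+'.png'),c2p([c],220,170,4),100)[0,:2];print(n,b,np.degrees(np.arctan2(*(b-[547.5,-23.5])[::-1])))
"
```

```text
t 19.5 pos [545.6 -22.9  85.8] rot [ 179.8   -0.2 -137.9] F [-2.2  1.1  1.4] T [0.15 0.22 0.31] w 20.9 q6 134.3
shift [-1.  -1.7 -0.2] turn [ 0.2 -0.2  0.1]
s9 [576.47698409  14.80758861] 52.89506950671316
s10 [501.24801847  -7.18812271] 160.5735721662081
```

View pics/s11c.png

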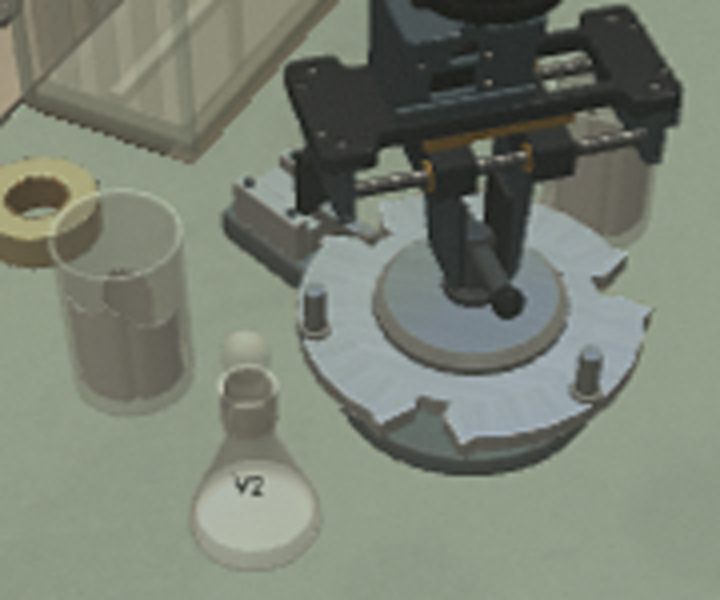

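The bar is still following, with the ball at (508,300), and there is no stop yet. The wrist is near its range, so I'll open, lift and go round half a turn to regrip.

>>> {"api": "servo_tool", "payload": {"plan": [[[0,0,0],[0,0,0],50],[[0,0,0],[0,0,0],50],[[0,0,0],[0,0,0],50],[[0,0,0],[0,0,-20],50],[[0,0,0],[0,0,-20],50],[[0,0,-10.5],[0,0,0],50],[[0,0,-10.5],[0,0,0],50],[[0,0,-10.5],[0,0,0],50],[[0,0,-10.5],[0,0,0],50],[[0,0,-10.5],[0,0,0],50]]}}

```text
time_s: 20.8
ee_pos: [547.3, -23.2, 127.2]
ee_rot: [180.0, 0.0, -84.1]
force: [-0.0, -0.2, 0.6]
gripper_width: 49.9
```

>>> {"api": "servo_tool", "payload": {"plan": [[[0,0,-10.5],[0,0,0],50],[[0,0,-10.5],[0,0,0],50],[[0,0,-10.5],[0,0,0],50],[[0,0,-10.5],[0,0,0],50],[[0,0,-10.5],[0,0,0],50],[[0,0,-10.5],[0,0,0],50],[[0,0,-10.5],[0,0,0],50],[[0,0,-10.5],[0,0,0],50],[[0,0,-10.5],[0,0,0],50],[[0,0,-10.5],[0,0,0],50]]}}

```text
time_s: 22.05
ee_pos: [548.2, -23.3, 127.2]
ee_rot: [180.0, -0.1, 23.3]
force: [0.5, 0.8, -0.3]
gripper_width: 49.3
```

```bash
python3 -c "
from h import *
f=grab('scene','s12.png');crop(f,220,170,180,150,4,'s12c.png')
b=onz(load('s11.png'),c2p([[508,300]],220,170,4),100)[0,:2];print(b,np.degrees(np.arctan2(*(b-[547.5,-23.5])[::-1])))
go(547,-23.5,86,45)
"
```

```text
[513.00083473  11.3065491 ] 134.7458841444174
t 22.1 pos [548.1 -23.3 127.1] rot [ 1.80e+02 -1.00e-01  2.36e+01] F [ 0.5 -0.8 -0.5] T [-0.14  0.    0.  ] w 50.2 q6 -27.2
shift [-1.2 -0.3 41.1] turn [  0.   -0.1 -21.4]
```

View pics/s12c.png

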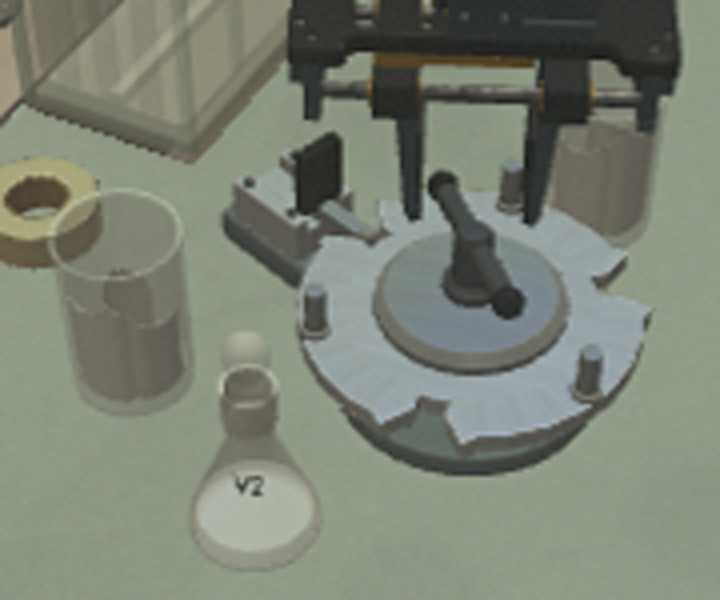

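The balls are at (441,185) and (508,300), so the bar is at about 134°. I'll regrip at yaw ~44 and continue to the stop.

>>> {"api": "servo_tool", "payload": {"plan": [[[0,0,-10],[-1,0,0],50],[[0,0,-10],[0,0,0],50],[[0,0,0],[0,0,14],50],[[0,0,0],[0,0,14],50],[[0,0,0],[0,0,12],50],[[0,0,0],[0,0,0],5],[[0,0,0],[0,0,0],5],[[0,0,0],[0,0,0],5],[[0,0,0],[0,0,0],5],[[0,0,0],[0,0,0],5]], "squeeze": 30}}

```text
time_s: 23.35
ee_pos: [546.7, -24.0, 83.4]
ee_rot: [-180.0, 0.0, 43.2]
force: [0.0, -0.4, -1.9]
gripper_width: 20.8
```

>>> {"api": "servo_tool", "payload": {"plan": [[[0,0,4],[0,0,0],5],[[0,0,4],[0,0,0],5],[[0,0,4],[0,0,0],5],[[0,0,4],[0,0,0],5],[[0,0,4],[0,0,0],5],[[0,0,4],[0,0,0],5],[[0,0,0],[0,0,0],5],[[0,0,0],[0,0,0],5],[[0,0,0],[0,0,0],5],[[0,0,0],[0,0,0],5]]}}

```text
time_s: 24.6
ee_pos: [546.7, -24.1, 83.5]
ee_rot: [179.6, 0.2, 20.3]
force: [-0.5, 0.5, -2.3]
gripper_width: 23.3
```

```bash
python3 -c "
from h import *
go(547,-23.5,86,45)
f=grab('scene','s13.png');crop(f,220,170,180,150,4,'s13c.png')
"
```

```text
t 24.6 pos [546.7 -24.1  83.5] rot [179.6   0.2  20.3] F [-0.5  0.5 -2.3] T [0.08 0.14 1.84] w 23.3 q6 -23.5
shift [ 0.5 -0.5 -2.5] turn [  0.3   0.2 -24.7]
```

View pics/s13c.png

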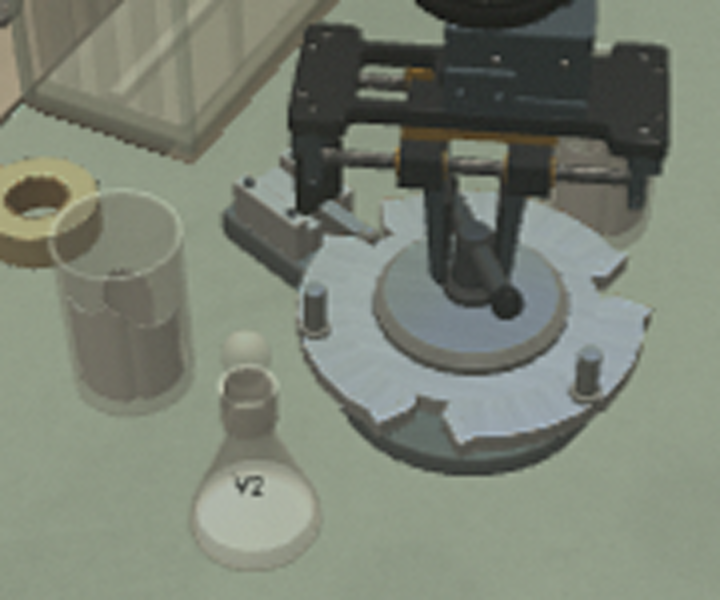

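The bar stayed at about 134° (ball (508,301)) while the tool slipped to yaw 20. Torque rose to 1.84 N m and the jaws spread to 23.3 mm, so the nut is on its stop. I'll release and go back to the lock tab.

>>> {"api": "servo_tool", "payload": {"plan": [[[0,0,0],[0,0,0],60],[[0,0,0],[0,0,0],60],[[0,0,0],[0,0,0],60],[[0,0,0],[0,0,-20],60],[[0,0,0],[0,0,-30],60],[[0,0,-10],[0,0,-20],60],[[0,0,-10],[0,0,0],60],[[0,0,-10],[0,0,0],50],[[0,0,-10],[0,0,0],50],[[0,0,-10],[0,0,0],50]]}}

```text
time_s: 25.9
ee_pos: [548.3, -23.3, 157.8]
ee_rot: [179.7, -0.2, 70.5]
force: [-0.4, 0.8, -0.0]
gripper_width: 49.9
```

```bash
python3 -c "
from h import *
go(658.5,-63.5,61,70)
f=grab('scene','s14.png');crop(f,220,170,180,150,4,'s14c.png')
"
```

```text
t 25.9 pos [548.3 -23.3 157.8] rot [179.7  -0.2  70.5] F [-0.4  0.8 -0. ] T [0.04 0.01 0.01] w 49.9 q6 -74.2
shift [ -1.3 116.8  97.4] turn [ 0.3 -0.2  0.5]
```

View pics/s14c.png

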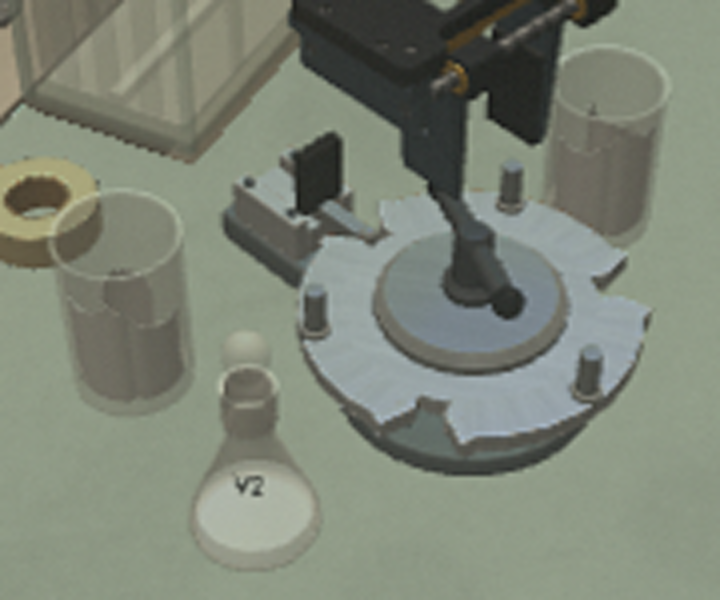

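The bar is unchanged with its ball at (508,301), and the glassware stands. I'll go to the tab.

>>> {"api": "servo_tool", "payload": {"plan": [[[0,0,0],[0,39,0],50],[[0,0,0],[0,39,0],50],[[0,0,0],[-1,34,0],50],[[0,0,0],[0,0,15],50],[[0,0,0],[0,0,18],50],[[0,0,0],[0,0,18],50],[[0,0,0],[0,0,18],50],[[0,0,0],[0,0,15],50],[[0,0,0],[0,0,6],50],[[0,0,0],[0,0,0],50]]}}

```text
time_s: 27.2
ee_pos: [651.6, -60.3, 63.0]
ee_rot: [-179.9, -0.3, 69.1]
force: [0.2, 0.1, -0.2]
gripper_width: 49.7
```

```bash
python3 -c "
from h import *
go(658.5,-63.5,61,70)
f=grab('scene','s15.png');crop(f,220,170,180,150,4,'s15c.png')
"
```

```text
t 27.2 pos [651.6 -60.3  63. ] rot [-179.9   -0.3   69.1] F [ 0.2  0.1 -0.2] T [-0.06  0.09  0.01] w 49.7 q6 -75.8
shift [-0.5  7.6  2. ] turn [-0.1 -0.3 -0.9]
```

View pics/s15c.png

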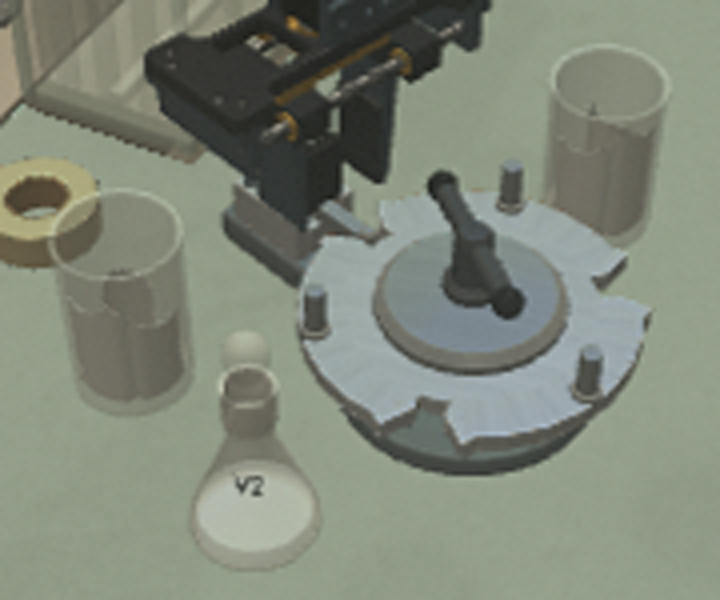

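The fingers straddle the tab. I'll shift 7 mm outward to centre on it, grip, then pull back.

>>> {"api": "servo_tool", "payload": {"plan": [[[0,0,0],[0,7,1],50],[[0,0,0],[0,0,0],20],[[0,0,0],[0,0,0],20],[[0,0,0],[0,0,0],20],[[0,0,0],[0,0,0],20],[[0,0,0],[0,0,0],20],[[0,0,0],[0,4,0],20],[[0,0,0],[0,4,0],20],[[0,0,0],[0,4,0],20],[[0,0,0],[0,4,0],20]], "squeeze": 30}}

```text
time_s: 28.5
ee_pos: [674.1, -69.5, 64.1]
ee_rot: [-179.9, -0.3, 69.1]
force: [-3.4, -0.1, 0.7]
gripper_width: 29.9
```

>>> {"api": "servo_tool", "payload": {"plan": [[[0,0,0],[0,3,0],20],[[0,0,0],[0,3,0],20],[[0,0,0],[0,2,0],20],[[0,0,0],[0,2,0],20],[[0,0,0],[0,2,0],20],[[0,0,0],[0,2,0],20],[[0,0,0],[0,2,0],20],[[0,0,0],[0,2,0],20],[[0,0,0],[0,2,0],20],[[0,0,0],[0,2,0],20]]}}

```text
time_s: 29.75
ee_pos: [686.0, -73.9, 63.8]
ee_rot: [-178.5, -0.2, 69.1]
force: [-7.7, 2.3, 3.0]
gripper_width: 29.4
```

```bash
python3 -c "
from h import *
a=np.radians(-19.8)
go(547.5+146*np.cos(a),-23.5+146*np.sin(a),61,70)
f=grab('scene','s16.png');crop(f,200,120,200,150,4,'s16c.png')
"
```

```text
t 29.75 pos [686.  -73.9  63.8] rot [-178.5   -0.2   69.1] F [-7.7  2.3  3. ] T [0.08 0.98 0.08] w 29.4 q6 -76.8
shift [ 0.4 -1.3  2.9] turn [-1.5 -0.2 -0.9]
```

View pics/s16c.png

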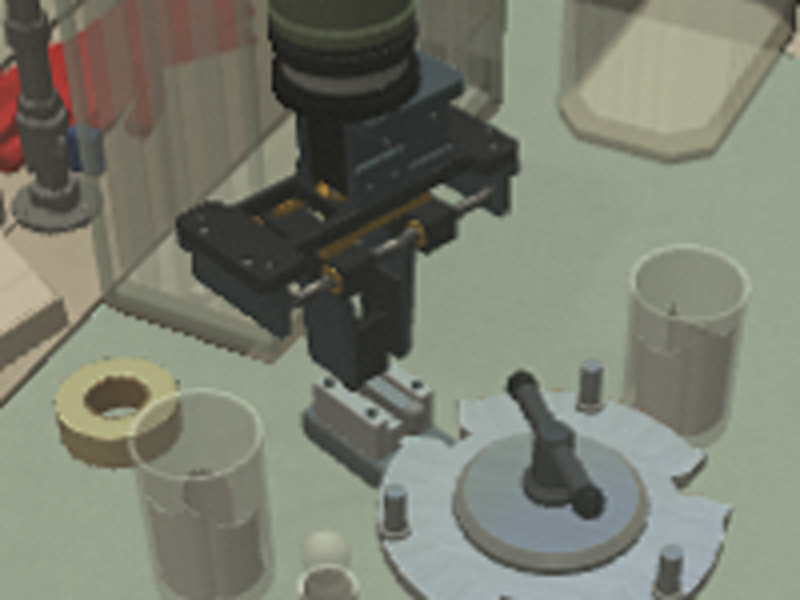

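The slide is against its back stop at r ≈ 147 mm, with 8 N of pull. I'll release and lift clear.

>>> {"api": "servo_tool", "payload": {"plan": [[[0,0,0],[0,0,0],55],[[0,0,0],[0,0,0],55],[[0,0,0],[0,0,0],55],[[0,0,0],[0,0,-15],55],[[0,0,0],[0,0,-35],55],[[0,0,0],[0,0,-40],55],[[0,0,0],[0,0,-30],55],[[0,0,0],[0,-40,-20],55],[[0,0,0],[0,-50,0],55],[[0,0,0],[0,-50,0],55]]}}

```text
time_s: 31.05
ee_pos: [562.6, -25.9, 217.0]
ee_rot: [-179.5, -0.5, 68.9]
force: [0.6, -0.1, -0.1]
gripper_width: 55.0
```

>>> {"api": "servo_tool", "payload": {"plan": [[[0,0,0],[0,-50,0],55],[[0,0,0],[0,-50,0],55],[[0,0,0],[0,-30,0],55],[[0,0,0],[20,0,0],55],[[0,0,0],[50,0,0],55],[[0,0,0],[50,0,0],55],[[0,0,0],[50,0,0],55],[[0,0,0],[40,0,0],55],[[0,0,0],[0,0,0],55],[[0,0,0],[0,0,0],55]]}}

```text
time_s: 32.3
ee_pos: [514.9, 224.8, 235.2]
ee_rot: [179.3, -1.2, 68.9]
force: [0.2, 0.4, 0.6]
gripper_width: 54.9
```

```bash
python3 -c "
from h import *
go(400,200,200)
f=grab('scene','s17.png');crop(f,220,170,180,150,4,'s17c.png')
f=grab('top','t17.png');crop(f,260,130,220,180,3.6,'t17c.png')
"
```

```text
t 32.3 pos [514.9 224.8 235.2] rot [179.3  -1.2  68.9] F [0.2 0.4 0.6] T [-0.01  0.05  0.02] w 54.9 q6 -46.8
shift [-65.3 -98.6  32.6] turn [ 0.7 -1.2 -0. ]
```

View pics/s17c.png

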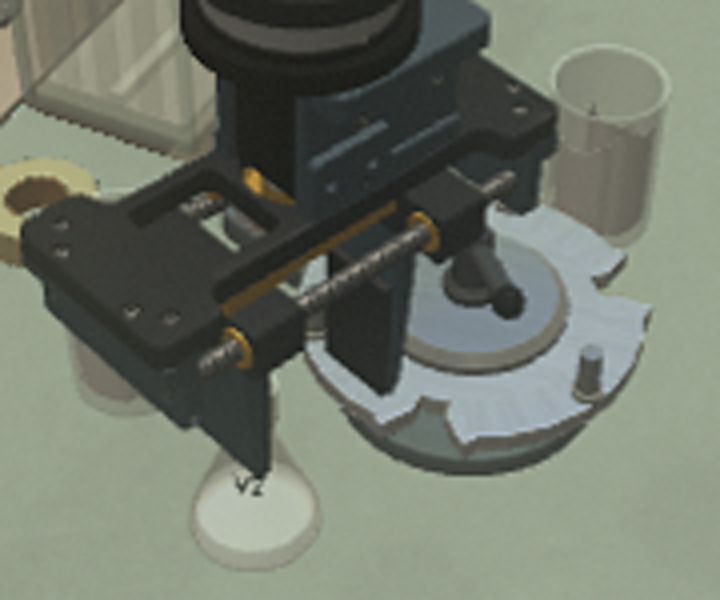

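View pics/t17c.png

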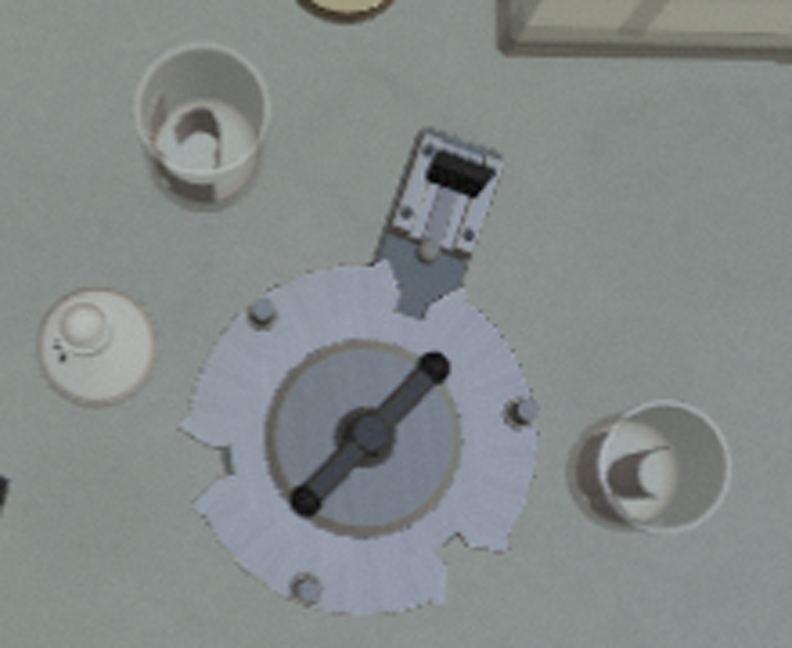

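The top view shows the tab back at (461,173), further out than at the start. The notch is empty, the nose is clear of the rim, the bar is at about 135°, and the glassware is where it was. Handing in.

```bash
python3 -c "
from h import *
env.job_done()
print(env.state()['time_s'])
"
```

```text
the job is handed in; nothing more can be done
the job is handed in; nothing more can be done
```

The T-handle nut is snug against its stop, the lock slide is fully back, and the rotor is free again. I handed the job in at about 32 s of the 67 s allowed.

- **Rotor and lock:** I turned the rotor about 8° clockwise by a drive peg until a notch faced the lock. I then pushed the slide in until it stopped, about 118 mm from the spindle, pressing with about 7 N.
- **Nut:** I turned it about 117° clockwise in two grips. On the second grip the bar stayed put, the torque rose to 1.84 N m (friction is only 0.15 N m) and the jaws slipped round it, which I took as the stop.
- **Unlocking:** I pulled the slide back until it stopped, about 147 mm from the spindle, with about 8 N.
- **Last checks:** The final top view showed the lock's nose clear of the rim, the bar still at its tightened angle and all three pieces of glass where they stood. No check failed, but I did not spin the rotor afterwards to test that it was free.

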